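Clamp an ice core with a spoked capstan

ROBOT

A 6-joint arm with a two-finger parallel gripper is mounted at the origin on the work surface. World frame = base frame: x ahead of the robot, y to its left, z up, the work surface at z = 0. Lengths are in m, angles in rad, forces in N, time in s.
With the tool pointing down it reaches from about 0.325 to 1 m from the base axis. Payload 5.1 kg.
Tool frame: the origin (TCP) lies where the fingers leave the gripper's body, on its centre line; the fingertips stand bot.finger_overhang ahead of it and the grasp point (between the pads) lies 54 mm ahead of it (bot.finger_overhang is the distance from the TCP to the fingertips, in m); z points along the fingers, y is the line along which they close (so a half turn about z gives the same grasp; the last joint's range is limited). The gripper opens to 85 mm and grips with 20 to 120 N. Pads are 22 mm wide; open, the fingers measure 114 mm over their backs; the gripper's body (76 mm by 85 mm) begins 54 mm behind the grasp point. The pads swing forward as they close: fully open they stand 13 mm farther back than shut.
Start: joints at [-1.42, 0.124, 1.65, -0, 1.367, -0.083], TCP at [0.151, -0.632, 0.304] pointing down, gripper open.
Joint ranges: [-2.61, 2.61], [-1.02, 2.33], [0.03, 2.71], [-1.35, 4.49], [0.32, 2.68], [-2.91, 2.91]. Speed limits (rad/s): [2.57, 2.57, 3.14, 3.14, 3.14, 3.14].

INTERFACE

Orientations are given as a 3x3 rotation matrix whose columns are the frame's x, y, z axes.
In Python, from rig import bot gives the robot as it stands.
- The arm moves only by the shell command python3 -m pendant 'ROWS' [FORCE]. ROWS is text: rows parted by semicolons, each of 7 numbers parted by spaces: the shift along the tool's x, y, z in mm, then the turn, a rotation vector about the tool's x, y, z in degrees, then the opening, from 0 (shut) to 1 (fully open). A call has 1 to 10 rows; each row shifts and turns the commanded pose from where the row before left it, along the tool's axes as they then stand; what a row does not reach is not made up. A row lasts 1/12 s, in which the tool goes at most 41.7 mm and 7.16 degrees, less where a joint would pass 70% of its speed; a pose out of reach is approached as far as the arm can. A call with a gripper value outside its range is refused whole. The fingers move at their own pace and stop on an object; FORCE is the grip in N (left out, the last holds). Time passes only in rows, so rows that do not move let the fingers close. It gives the time, the measured TCP pose, the force, the opening and the grip force at its end, in the units of the state.
- bot.get_state(): the state, without advancing time (a new reading comes with each control period).
- bot.capture(name): name is "scene" or "top"; returns the picture (400x640x3 uint8, blue, green, red); there is no depth.
- bot.camera_info(name): a dict with "K" (3x3 intrinsics, pixels), "extrinsics" (4x4, takes a point from camera to world coordinates). Camera axes: x right, y down, z forward; pixel columns grow to the right and rows downward; lengths in m; the calibration is good to about 2 mm. A picture is of the moment at which its call begins. camera_info takes no time and is no camera call.
- bot.sign_off(): hands the job in; it is judged then, once.
Trained networks look in the newest picture that a camera, given by its name, has taken for a name from the list of things; names that differ only in an ending like _2 or _b are one class to them, and where a whole thing is asked for, a point or a joint stands for the part that bears it (a point fixed in the world has none). Each returns a list of dicts, best first, with "confidence" (0 to 1); they miss things now and then, are a little off and sometimes report something else, mostly with a low value. They report only what shows in the picture. A call takes as long as a camera call. They do not tell look-alikes from the thing itself.
- bot.look_for(camera, label): "box" ([left, top, right, bottom] in pixels, round what is visible of it).
- bot.trace(camera, label): "region" (400x640 bool, what is visible of it) and "box" ([left, top, right, bottom] in pixels, round what is visible of it).
The state is a dict: "t": time; "joint_pos": joint angles; "joint_velocities": joint speeds; "joint_efforts": joint torques, N m; "tcp_pos": TCP position; "ee_rot": TCP orientation; "contact_force": force on the tool from outside, world axes, zero at the start; "wrist_torque": the same for the moment, N m; "opening": finger opening in m; "finger_force": force on a finger pad.
Only numpy, scipy, OpenCV 4.12 (cv2) and the standard library are available. Lean on these libraries where they do the work, as an engineer would, in place of code of your own. Each camera call takes 0.05 s, during which the arm holds its last target. There are 200 camera calls.

TASK

Clamp the standing ice core in the core vice: turn the four-spoked capstan clockwise, pushing spoke after spoke, until the orange pad has slid the core right back into the V-shaped fence and holds it firmly, then let go. Ice is brittle, so stop when the spokes become clearly harder to push and do not overtighten; leave the core standing, do not touch it with the robot, and leave the tools, jar and roll around the vice where they are.

Things in the scene. Friction and masses are not known exactly. Their poses are not given: they have to be found in the camera images.
- hub (a point): Centre of the capstan, on its vertical axis, level with the spokes' centre lines 150 mm above the table. Steel hub 60 mm across, top 17 mm above this point, on a grey column 48 mm across. Four level steel spokes lie along this point's x, y, -x and -y axes and turn with it. Within 130 mm of the axis nothing else stands higher than 100 mm.
- spoke_ball (a point): Centre of the black ball, 26 mm across, at the end of one of the four spokes, 107 mm from the axis. The spokes are 14 mm thick, bare steel from the hub to the ball.
- capstan (a joint): Turn of the capstan in rad, 0 at the start, growing clockwise seen from above, which closes the vice by 8 mm per rad. Turned freely it takes 0.62 N m (8.6 N on a spoke 72 mm out). With the core against the fence this climbs 0.1 N m per 0.1 rad: well clamped at 0.9 to 1.15 N m, loose below 0.8, and at 1.5 the ice cracks. A force read while the push pauses is 0.1 to 0.3 N m lower. Let go, it stays.
- pad_face (a point): Middle of the front face of the orange pad, 70 mm wide and 62 mm high, which the capstan drives towards the core. The pad is carried on two strong springs by a blue sliding jaw. Its y axis points to the core, horizontally.
- pad: The orange pad itself (origin below its front face, at table height). It starts 5 to 12 mm short of the core.
- core_mid (a point): Centre of the ice core, a whitish upright cylinder 84 mm in diameter and 120 mm high, 0.6 kg, standing loose on the vice's 20 mm thick base plate, about 200 mm from the capstan's axis, between pad and fence.
- core: The ice core (origin at the centre of its underside, z axis up along the core).
- vice: The vice's aluminium base plate, 160 mm by 400 mm; its origin is at table height under the capstan's axis, its y axis points from the capstan to the core and the blue V-shaped fence beyond it. The fence is bolted at a different place each time: the gap between core and fence is some 7 to 32 mm and must be found by feel.
- roll: Bystander: white roll of netting, 92 mm across, 150 mm high, origin under its centre.
- brush: Bystander: brush lying on the table beside the vice, origin at its middle.
- scraper: Bystander: scraper with orange handle lying at the right, origin at its middle.
- jar: Bystander: jar with a red cap, 64 mm across, 100 mm high, at the right.
Mind the look-alikes: they are no part of the job. Leave any purple or yellow look-alike of the core alone.

How it is judged:
By the outcome, as a careful person would: the job done as asked, in the order asked, and still so for the second after the job is handed in, with the robot touching nothing.
It also fails if it takes over 67 s, if anything falls off the work surface, if the arm or the gripper's body presses on something with over 40 N, if the wrist force passes 120 N, or if a joint passes its speed limit or range.

## Working session

There is one attempt and no reset: what is moved stays moved. The work goes in short steps, Python scripts to look and compute and a shell command to move; the robot and the scene stay as the last step left them, time stands still between calls to the robot, and variables do not carry over. Pictures are saved under pics/ and viewed, at most 10 in all, crops included, and the job is handed in when it is done.

```bash
mkdir -p pics
python3 - <<'E'
from rig import bot
import cv2, numpy as np
for c in ("scene","top"):
    im=bot.capture(c); cv2.imwrite(f"pics/{c}0.png",im)
    i=bot.camera_info(c); print(c,np.round(i["K"],1).tolist(),np.round(i["extrinsics"],3).tolist())
    for l in ("hub","spoke_ball","pad_face","core","vice","roll","jar"):
        print(l,[(np.round(d["box"]).tolist(),round(d["confidence"],2)) for d in bot.look_for(c,l)])
s=bot.get_state();print(s,bot.finger_overhang)
E
```

```text
scene [[460.1, 0.0, 319.3], [0.0, 460.1, 187.4], [0.0, 0.0, 1.0]] [[-0.538, 0.54, -0.647, 1.393], [0.843, 0.338, -0.419, 0.477], [-0.008, -0.771, -0.637, 0.952], [0.0, 0.0, 0.0, 1.0]]
hub [([285.0, 152.0, 371.0, 208.0], 0.74)]
spoke_ball [([280.0, 152.0, 372.0, 211.0], 0.95), ([361.0, 205.0, 394.0, 259.0], 0.32)]
pad_face [([349.0, 218.0, 359.0, 239.0], 0.5)]
core [([358.0, 281.0, 397.0, 344.0], 0.95), ([435.0, 250.0, 478.0, 312.0], 0.78), ([361.0, 209.0, 393.0, 262.0], 0.59)]
vice [([294.0, 184.0, 428.0, 291.0], 0.8)]
roll [([290.0, 237.0, 325.0, 299.0], 0.71), ([294.0, 186.0, 429.0, 293.0], 0.39)]
jar [([206.0, 149.0, 226.0, 185.0], 0.61)]
top [[401.8, 0.0, 328.0], [0.0, 401.8, 199.9], [0.0, 0.0, 1.0]] [[-0.024, -0.992, 0.125, 0.442], [-0.999, 0.029, 0.034, -0.065], [-0.037, -0.124, -0.992, 1.322], [0.0, 0.0, 0.0, 1.0]]
hub [([304.0, 184.0, 374.0, 254.0], 0.87)]
spoke_ball [([302.0, 184.0, 375.0, 258.0], 0.65)]
pad_face [([290.0, 197.0, 301.0, 217.0], 0.6)]
core [([258.0, 189.0, 295.0, 223.0], 0.88), ([225.0, 125.0, 261.0, 163.0], 0.73)]
vice [([236.0, 168.0, 366.0, 249.0], 0.93), 
[... 293 characters left out ...]
3474e-02]), 'joint_velocities': array([-0.00115112, -0.00083016,  0.0002478 ,  0.00013346,  0.00047311,
       -0.00174298]), 'joint_efforts': array([ 1.66202914e-03, -4.23542690e+01, -3.65732467e+01,  1.60117679e-04,
        4.85574074e-04, -6.78139571e-07]), 'tcp_pos': array([ 0.15056361, -0.63230482,  0.30397235]), 'ee_rot': array([[ 9.72793490e-01,  2.31673963e-01,  1.99390664e-05],
       [ 2.31673963e-01, -9.72793490e-01, -2.50496103e-05],
       [ 1.35932515e-05,  2.89874603e-05, -9.99999999e-01]]), 'contact_force': array([-0.7583382 ,  0.15435817, -0.3156387 ]), 'wrist_torque': array([-0.02302382, -0.00643781, -0.01203852]), 'finger_force': 0.0, 'opening': 0.08550828256545298} 0.0726
```

View pics/scene0.png

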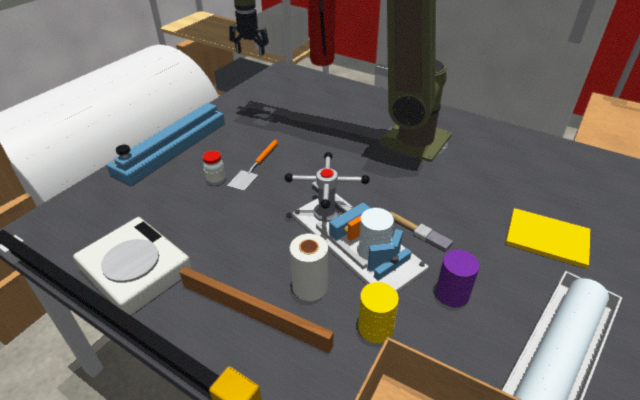

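View pics/top0.png

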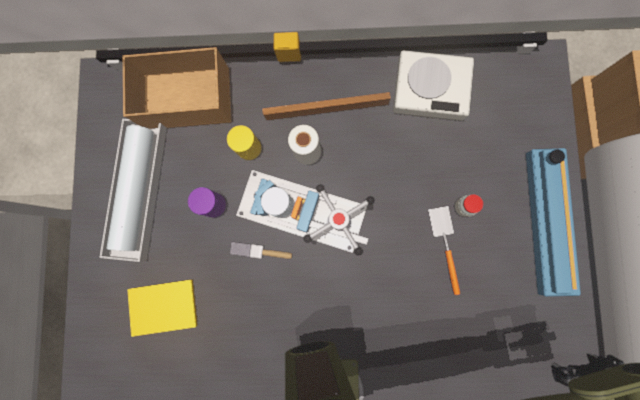

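The top view shows the vice in the middle: hub at (339,219), balls near (320,188), (371,201), (359,251) and (307,239), pad at (297,208). Three things could be the core: whitish (275,201), purple (203,202) and yellow (241,140). Only the whitish one stands between pad and fence, so it is the core. I'll confirm that in a crop.

```bash
cat > h.py <<'E'
from rig import bot
import cv2, numpy as np
def ray(c,uv,z):
    i=bot.camera_info(c);K=np.array(i["K"]);T=np.array(i["extrinsics"])
    d=T[:3,:3]@np.linalg.solve(K,[uv[0],uv[1],1]);o=T[:3,3]
    return (o+d*(z-o[2])/d[2])[:2]
def proj(c,P):
    i=bot.camera_info(c);K=np.array(i["K"]);T=np.linalg.inv(np.array(i["extrinsics"]))
    p=K@(T[:3,:3]@np.array(P)+T[:3,3]);return p[:2]/p[2]
E
python3 - <<'E'
from h import *
P=np.array([ray("top",b,.15) for b in [(320,188),(371,201),(359,251),(307,239)]])
print(P.round(4),P.mean(0),np.linalg.norm(P-P.mean(0),axis=1))
Q=ray("top",(338.5,219),.167);print("hub cap",Q)
C=ray("top",(275,201),.14);print("core",C)
d=C-P.mean(0);print(np.linalg.norm(d),np.degrees(np.arctan2(d[1],d[0])),np.degrees(np.arctan2(*(P-P.mean(0)).T[::-1])))
print([proj("scene",[*p,.15]).round() for p in P])
im=cv2.imread("pics/top0.png")[150:270,230:390];cv2.imwrite("pics/crop1.png",cv2.resize(im,None,fx=5,fy=5,interpolation=cv2.INTER_CUBIC))
E
```

```text
[[ 0.6261 -0.0025]
 [ 0.5831 -0.1512]
 [ 0.4387 -0.1112]
 [ 0.4771  0.0387]] [ 0.53124988 -0.05658217] [0.10918576 0.10791072 0.10744867 0.10957576]
hub cap [ 0.53156117 -0.05478531]
core [0.59256065 0.13313037]
0.19937366283679359 72.09034855254453 [  29.67000477  -61.28952614 -149.43403372  119.64027072]
[array([325., 203.]), array([289., 176.]), array([328., 155.]), array([366., 179.])]
```

View pics/crop1.png

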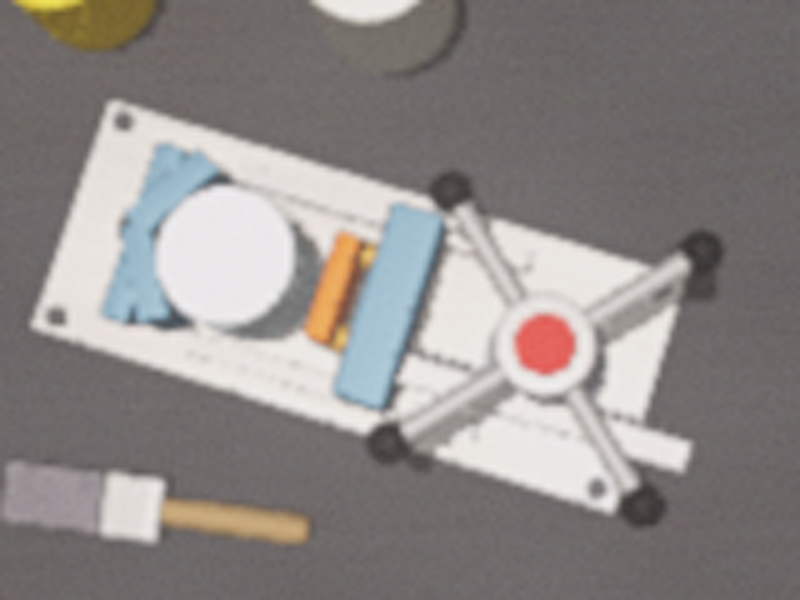

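The crop confirms it: the whitish core (top 275,201) stands between the orange pad (297,208) and the blue fence, and purple and yellow stand apart. Hub is at about (0.5315, -0.0557) and the spokes at 29.7° + 90°k.

Plan: centre the open gripper over the hub so one finger sits on each side, between the spokes. Then turn about the tool z axis, so the wrist torque gives the capstan torque directly.

```bash
python3 -m pendant '25.2 -23.6 0 0 0 0 1;25.2 -23.6 0 0 0 0 1;25.2 -23.6 0 0 0 0 1;25.2 -23.6 0 0 0 0 1;25.2 -23.6 0 0 0 0 1;25.2 -23.6 0 0 0 0 1;25.2 -23.6 0 0 0 0 1;25.2 -23.6 0 0 0 0 1;25.2 -23.6 0 0 0 0 1;25.2 -23.6 0 0 0 0 1'
python3 -m pendant '25.2 -23.6 0 0 0 0 1;25.2 -23.6 0 0 0 0 1;25.2 -23.6 0 0 0 0 1;25.2 -23.6 0 0 0 0 1;25.2 -23.6 0 0 0 0 1;25.2 -23.6 0 0 0 0 1;25.2 -23.6 0 0 0 0 1;25.2 -23.6 0 0 0 0 1;25.2 -23.6 0 0 0 0 1;25.2 -23.6 0 0 0 0 1'
python3 -m pendant '0 0 0 0 0 -7 1;0 0 0 0 0 -7 1;0 0 0 0 0 -7 1;0 0 0 0 0 -7 1;0 0 0 0 0 -7 1;0 0 0 0 0 -7 1;0 0 0 0 0 -7 1;0 0 0 0 0 -7 1;0 0 0 0 0 -7 1;0 0 0 0 0 -7 1'
python3 -m pendant '0 0 0 0 0 -7 1;0 0 0 0 0 -7 1;0 0 0 0 0 -7 1;0 0 0 0 0 -7 1;0 0 0 0 0 -7 1;0 0 0 0 0 -7 1;0 0 0 0 0 -7 1;0 0 0 0 0 -7 1;0 0 0 0 0 -7 1;0 0 0 0 0 -7 1'
python3 -m pendant '0 0 0 0 0 -7 1;0 0 0 0 0 -7 1;0 0 0 0 0 -7 1;0 0 0 0 0 -7 1;0 0 0 0 0 -7 1;0 0 0 0 0 -7 1;0 0 0 0 0 -7 1;0 0 0 0 0 -7 1;0 0 0 0 0 -7 1;0 0 0 0 0 -7 1'
python3 -m pendant '0 0 0 0 0 -7 1;0 0 0 0 0 -7 1;0 0 0 0 0 -7 1;0 0 0 0 0 0 1;0 0 0 0 0 0 1;0 0 0 0 0 0 1'
cat >> h.py <<'E'
HUB=np.array([.5315,-.0557])
def rep():
    s=bot.get_state();p=s["tcp_pos"];F=s["contact_force"];R=s["ee_rot"]
    dx,dy=p[:2]-HUB;M=s["wrist_torque"][2]+dx*F[1]-dy*F[0]
    e=R.T@np.array([HUB[0]-p[0],HUB[1]-p[1],0])*1000
    print("t%.2f"%s["t"],"p",p.round(4),"yang %.1f"%np.degrees(np.arctan2(R[1,1],R[0,1])),"q6 %.2f"%s["joint_pos"][5],"F",F.round(1),"T",s["wrist_torque"].round(2),"Mhub %.2f"%M,"tohub_tool",e.round(1))
E
python3 -c "
from h import *
rep();cv2.imwrite('pics/s1.png',cv2.resize(bot.capture('scene')[60:310,190:490],None,fx=2.4,fy=2.4))"
```

```text
t: 1.63
tcp_pos: [0.3416, -0.3428, 0.3042]
ee_rot: [[0.973, 0.231, 0.001], [0.231, -0.973, -0.001], [0.0, 0.001, -1.0]]
contact_force: [1.2, -1.1, 0.3]
opening: 0.0855
finger_force: 0.0
t: 2.47
tcp_pos: [0.5322, -0.0547, 0.3042]
ee_rot: [[0.973, 0.232, 0.001], [0.232, -0.973, -0.0], [0.001, 0.0, -1.0]]
contact_force: [0.6, -1.0, -0.2]
opening: 0.0853
finger_force: 0.0
t: 3.3
tcp_pos: [0.5315, -0.0564, 0.304]
ee_rot: [[0.109, 0.994, 0.0], [0.994, -0.109, -0.0], [-0.0, 0.0, -1.0]]
contact_force: [-0.4, 0.4, 0.3]
opening: 0.0853
finger_force: 0.0
t: 4.13
tcp_pos: [0.5315, -0.0564, 0.304]
ee_rot: [[-0.897, 0.442, 0.0], [0.442, 0.897, -0.0], [-0.0, 0.0, -1.0]]
contact_force: [0.4, 0.0, -0.2]
opening: 0.0852
finger_force: 0.0
t: 4.97
tcp_pos: [0.5315, -0.0564, 0.304]
ee_rot: [[-0.722, -0.691, 0.0], [-0.691, 0.722, -0.0], [-0.0, -0.0, -1.0]]
contact_force: [-0.5, 0.5, -0.5]
opening: 0.0857
finger_force: 0.0
t: 5.47
tcp_pos: [0.5315, -0.0564, 0.304]
ee_rot: [[-0.433, -0.902, 0.0], [-0.902, 0.433, 0.0], [-0.0, -0.0, -1.0]]
contact_force: [0.8, 0.9, -0.0]
opening: 0.0855
finger_force: 0.0
t5.47 p [ 0.5315 -0.0564  0.304 ] yang 154.4 q6 -2.90 F [ 0.8  0.9 -0. ] T [-0.07  0.03 -0.09] Mhub -0.09 tohub_tool [-0.6  0.3  0. ]
```

View pics/s1.png

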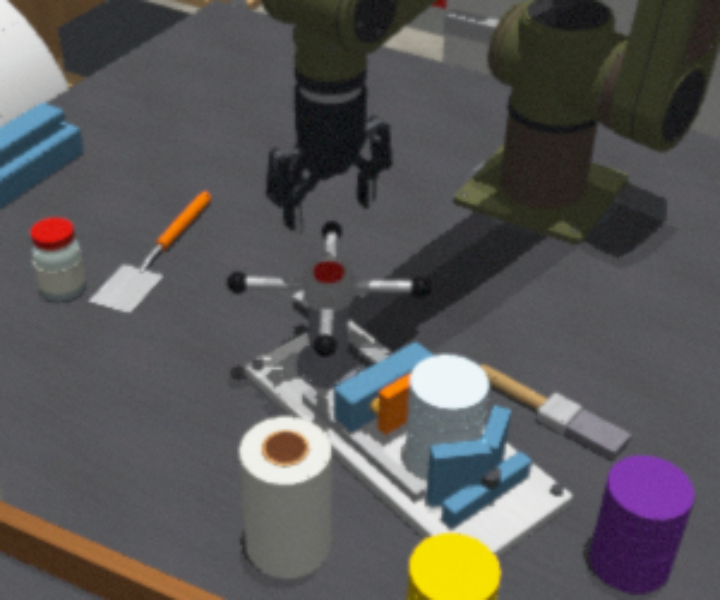

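The gripper stands centred over the hub (picture (330,270)), with its fingers aimed at the gaps between spokes. I'll back off slightly from the joint-6 limit, then descend 108 mm.

```bash
python3 -m pendant '0 0 10 0 0 3 1;0 0 15 0 0 0 1;0 0 15 0 0 0 1;0 0 15 0 0 0 1;0 0 13 0 0 0 1;0 0 10 0 0 0 1;0 0 5 0 0 0 1;0 0 0 0 0 0 1' |tail -5
python3 -c "
from h import *
rep()"
python3 -m pendant '0 0 5 0 0 0 1;0 0 5 0 0 0 1;0 0 5 0 0 0 1;0 0 5 0 0 0 1;0 0 5 0 0 0 1;0 0 0 0 0 0 1;0 0 0 0 0 0 1' | tail -5
python3 -c "
from h import *
rep();cv2.imwrite('pics/s2.png',cv2.resize(bot.capture('scene')[100:300,230:450],None,fx=3,fy=3))"
```

```text
tcp_pos: [0.5309, -0.0563, 0.2195]
ee_rot: [[-0.479, -0.878, -0.002], [-0.878, 0.479, 0.001], [0.001, 0.002, -1.0]]
contact_force: [0.1, -0.6, 0.8]
opening: 0.0853
finger_force: 0.0
t6.18 p [ 0.5309 -0.0563  0.2195] yang 151.4 q6 -2.85 F [ 0.1 -0.6  0.8] T [ 0.01 -0.01  0.04] Mhub 0.04 tohub_tool [-0.8 -0.2 -0. ]
tcp_pos: [0.5313, -0.0563, 0.1954]
ee_rot: [[-0.479, -0.878, -0.001], [-0.878, 0.479, 0.0], [0.0, 0.001, -1.0]]
contact_force: [0.1, -0.3, -0.4]
opening: 0.0854
finger_force: 0.0
t6.77 p [ 0.5313 -0.0563  0.1954] yang 151.4 q6 -2.85 F [ 0.1 -0.3 -0.4] T [-0.04  0.03  0.03] Mhub 0.03 tohub_tool [-0.7  0.1 -0. ]
```

View pics/s2.png

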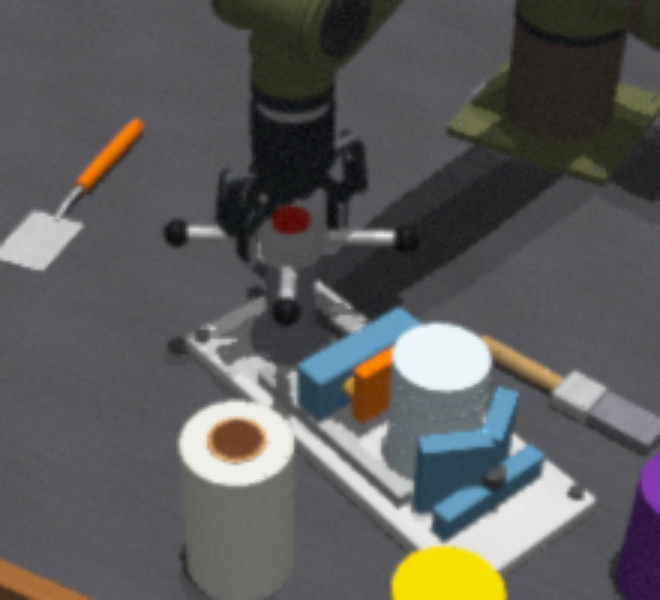

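The fingers straddle the hub between the spokes at spoke level. Start turning.

```bash
python3 -m pendant '0 0 4 0 0 0 1;0 0 0 0 0 2 1;0 0 0 0 0 2 1;0 0 0 0 0 2 1;0 0 0 0 0 2 1;0 0 0 0 0 2 1;0 0 0 0 0 2 1' >/dev/null
python3 -c "
from h import *
rep()"
python3 -m pendant '0 0 0 0 0 2 1;0 0 0 0 0 2 1;0 0 0 0 0 2 1;0 0 0 0 0 2 1;0 0 0 0 0 2 1;0 0 0 0 0 2 1' >/dev/null
python3 -c "
from h import *
rep()"
python3 -m pendant '0 0 0 0 0 2 1;0 0 0 0 0 2 1;0 0 0 0 0 2 1;0 0 0 0 0 2 1;0 0 0 0 0 2 1;0 0 0 0 0 2 1' >/dev/null
python3 -c "
from h import *
rep()"
```

```text
t7.40 p [ 0.5325 -0.0555  0.1921] yang 139.4 q6 -2.64 F [ 5.5  4.5 -3.1] T [ 0.7  -0.66  0.63] Mhub 0.63 tohub_tool [ 0.8  0.7 -0. ]
t7.90 p [ 0.5327 -0.0554  0.1921] yang 127.4 q6 -2.43 F [ 6.5  4.  -2.7] T [ 0.73 -0.82  0.65] Mhub 0.65 tohub_tool [ 1.1  0.5 -0. ]
t8.40 p [ 0.533  -0.0554  0.1921] yang 115.4 q6 -2.22 F [ 7.4  4.5 -3.7] T [ 0.72 -0.97  0.65] Mhub 0.66 tohub_tool [ 1.5  0.3 -0. ]
```

The torque reads 0.63–0.66 N m, which matches free turning. At least 1.5 rad of travel is certain and about 0.5 is done, so another 48° is safe.

```bash
python3 -m pendant '0 0 0 0 0 3 1;0 0 0 0 0 3 1;0 0 0 0 0 3 1;0 0 0 0 0 3 1;0 0 0 0 0 3 1;0 0 0 0 0 3 1;0 0 0 0 0 3 1;0 0 0 0 0 3 1' >/dev/null
python3 -c "
from h import *
rep()"
python3 -m pendant '0 0 0 0 0 3 1;0 0 0 0 0 3 1;0 0 0 0 0 3 1;0 0 0 0 0 3 1;0 0 0 0 0 3 1;0 0 0 0 0 3 1;0 0 0 0 0 3 1;0 0 0 0 0 3 1' >/dev/null
python3 -c "
from h import *
rep()"
```

```text
t9.07 p [ 0.5334 -0.0555  0.1923] yang 91.4 q6 -1.80 F [ 9.6  3.8 -4.6] T [ 0.62 -1.36  0.63] Mhub 0.63 tohub_tool [ 2.  -0.2 -0. ]
t9.73 p [ 0.5336 -0.056   0.1924] yang 67.4 q6 -1.38 F [ 9.8  1.6 -6.6] T [ 0.37 -1.37  0.6 ] Mhub 0.60 tohub_tool [ 2.1 -0.5 -0. ]
```

```bash
python3 -m pendant '0 0 0 0 0 2 1;0 0 0 0 0 2 1;0 0 0 0 0 2 1;0 0 0 0 0 2 1;0 0 0 0 0 2 1;0 0 0 0 0 2 1;0 0 0 0 0 2 1;0 0 0 0 0 2 1' >/dev/null
python3 -c "
from h import *
rep()"
```

```text
t10.40 p [ 0.5334 -0.0563  0.1924] yang 51.4 q6 -1.10 F [ 8.3  1.3 -4.3] T [ 0.17 -1.3   0.63] Mhub 0.63 tohub_tool [ 1.9 -0.7 -0. ]
```

```bash
python3 -m pendant '0 0 0 0 0 2 1;0 0 0 0 0 2 1;0 0 0 0 0 2 1;0 0 0 0 0 2 1' >/dev/null
python3 -c "
from h import *
rep()"
```

```text
t10.73 p [ 0.5335 -0.0564  0.1925] yang 43.4 q6 -0.96 F [ 8.7  1.1 -4.8] T [ 0.06 -1.29  0.66] Mhub 0.66 tohub_tool [ 1.9 -1.  -0. ]
```

I'll chain typed moves, with a check between them that stops as soon as the torque rises.

```bash
cat >> h.py <<'E'
def ok(lim=.72):
    rep();s=bot.get_state();p=s["tcp_pos"];F=s["contact_force"];dx,dy=p[:2]-HUB
    M=s["wrist_torque"][2]+dx*F[1]-dy*F[0]
    raise SystemExit(0 if M<lim and np.hypot(*F[:2])<30 else 1)
E
C="python3 -c 'from h import *;ok()'"
python3 -m pendant '0 0 0 0 0 2 1;0 0 0 0 0 2 1;0 0 0 0 0 2 1;0 0 0 0 0 2 1;0 0 0 0 0 2 1' >/dev/null && eval $C &&
python3 -m pendant '0 0 0 0 0 2 1;0 0 0 0 0 2 1;0 0 0 0 0 2 1;0 0 0 0 0 2 1;0 0 0 0 0 2 1' >/dev/null && eval $C &&
python3 -m pendant '0 0 0 0 0 2 1;0 0 0 0 0 2 1;0 0 0 0 0 2 1;0 0 0 0 0 2 1;0 0 0 0 0 2 1' >/dev/null && eval $C &&
python3 -m pendant '0 0 0 0 0 2 1;0 0 0 0 0 2 1;0 0 0 0 0 2 1;0 0 0 0 0 2 1;0 0 0 0 0 2 1' >/dev/null && eval $C &&
python3 -m pendant '0 0 0 0 0 2 1;0 0 0 0 0 2 1;0 0 0 0 0 2 1;0 0 0 0 0 2 1;0 0 0 0 0 2 1' >/dev/null && eval $C &&
python3 -m pendant '0 0 0 0 0 2 1;0 0 0 0 0 2 1;0 0 0 0 0 2 1;0 0 0 0 0 2 1;0 0 0 0 0 2 1' >/dev/null && eval $C
```

```text
t11.15 p [ 0.5335 -0.0564  0.1924] yang 33.4 q6 -0.79 F [ 8.9 -0.4 -5. ] T [ 0.06 -1.25  0.69] Mhub 0.70 tohub_tool [ 1.7 -1.2 -0. ]
t11.57 p [ 0.5335 -0.0565  0.1925] yang 23.4 q6 -0.61 F [ 8.8  0.  -3.8] T [ 0.02 -1.27  0.71] Mhub 0.72 tohub_tool [ 1.6 -1.5 -0. ]
t11.98 p [ 0.5335 -0.0566  0.1925] yang 13.4 q6 -0.44 F [ 8.5 -0.7 -4.9] T [-0.07 -1.26  0.83] Mhub 0.83 tohub_tool [ 1.3 -1.7 -0. ]
```

The torque is climbing (0.83). Small steps from here.

```bash
python3 -m pendant '0 0 0 0 0 1.5 1;0 0 0 0 0 1.5 1;0 0 0 0 0 1.5 1' >/dev/null
python3 -c "
from h import *
rep()"
```

```text
t12.23 p [ 0.5335 -0.0566  0.1925] yang 9.0 q6 -0.36 F [ 8.6 -0.4 -4.4] T [-0.07 -1.25  0.87] Mhub 0.87 tohub_tool [ 1.2 -1.8 -0. ]
```

```bash
python3 -m pendant '0 0 0 0 0 1.5 1;0 0 0 0 0 1.5 1' >/dev/null
python3 -c "
from h import *
rep()"
```

```text
t12.40 p [ 0.5335 -0.0566  0.1925] yang 6.0 q6 -0.31 F [ 8.9 -1.2 -5.3] T [-0.08 -1.33  0.89] Mhub 0.90 tohub_tool [ 1.1 -1.9 -0. ]
```

```bash
python3 -m pendant '0 0 0 0 0 1.5 1;0 0 0 0 0 1.5 1' >/dev/null
python3 -c "
from h import *
rep()"
```

```text
t12.57 p [ 0.5335 -0.0567  0.1925] yang 3.0 q6 -0.26 F [ 8.3 -1.  -4.7] T [-0.12 -1.26  0.97] Mhub 0.97 tohub_tool [ 1.1 -1.9 -0. ]
```

```bash
python3 -m pendant '0 0 0 0 0 1.5 1;0 0 0 0 0 1.5 1' >/dev/null
python3 -c "
from h import *
rep();cv2.imwrite('pics/t3.png',cv2.resize(bot.capture('scene')[180:300,270:440],None,fx=4.6,fy=4.6,interpolation=cv2.INTER_CUBIC));rep()"
```

```text
t12.73 p [ 0.5335 -0.0567  0.1925] yang 0.0 q6 -0.21 F [ 8.9 -0.9 -4.2] T [-0.09 -1.27  1.01] Mhub 1.01 tohub_tool [ 1. -2. -0.]
t12.78 p [ 0.5335 -0.0567  0.1925] yang -0.1 q6 -0.20 F [ 8.  -1.4 -4.5] T [-0.14 -1.19  0.8 ] Mhub 0.81 tohub_tool [ 1. -2. -0.]
```

View pics/t3.png

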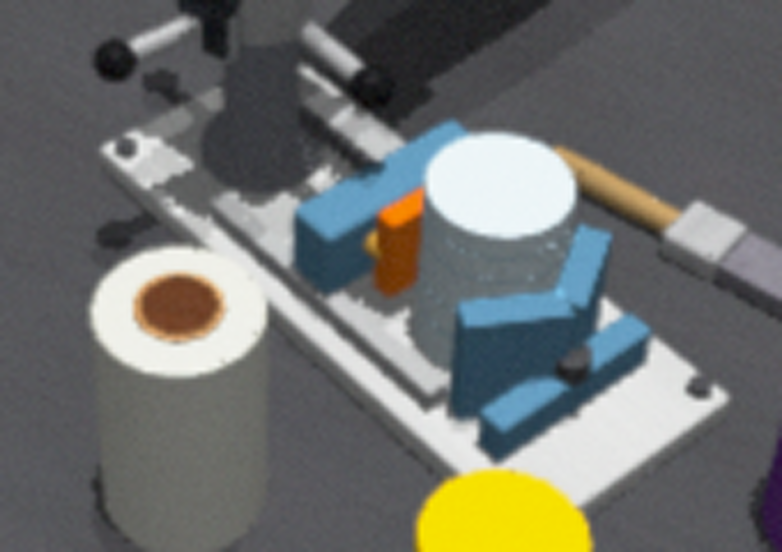

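The picture shows the core (500,250) against the V fence, with the pad (400,240) pressed on it. The moving torque is 1.01 N m, inside the well-clamped range. I'll back off, check the force is zero, and lift.

```bash
python3 -m pendant '0 0 0 0 0 -3 1;0 0 0 0 0 -4 1;0 0 0 0 0 -4 1;0 0 0 0 0 -4 1;0 0 0 0 0 0 1;0 0 0 0 0 0 1' >/dev/null
python3 -c "
from h import *
rep()"
```

```text
t13.28 p [ 0.5316 -0.0564  0.192 ] yang 14.8 q6 -0.46 F [-0.4 -0.4 -0.2] T [ 0.02  0.02 -0.02] Mhub -0.02 tohub_tool [ 0.7  0.1 -0. ]
```

```bash
python3 -m pendant '0 0 -5 0 0 0 1;0 0 -10 0 0 0 1;0 0 -20 0 0 0 1;0 0 -30 0 0 0 1;0 0 -30 0 0 0 1;0 0 -30 0 0 0 1;0 0 -20 0 0 0 1;0 0 0 0 0 0 1;0 0 0 0 0 0 1' >/dev/null
python3 -c "
from h import *
rep();cv2.imwrite('pics/t4.png',cv2.resize(bot.capture('scene')[130:310,250:490],None,fx=3.3,fy=3.3,interpolation=cv2.INTER_CUBIC))"
```

```text
t14.03 p [ 0.532  -0.0565  0.3395] yang 14.9 q6 -0.47 F [-0.4  0.  -0.8] T [-0.   -0.03  0.  ] Mhub 0.00 tohub_tool [ 0.9 -0.3 -0. ]
```

View pics/t4.png

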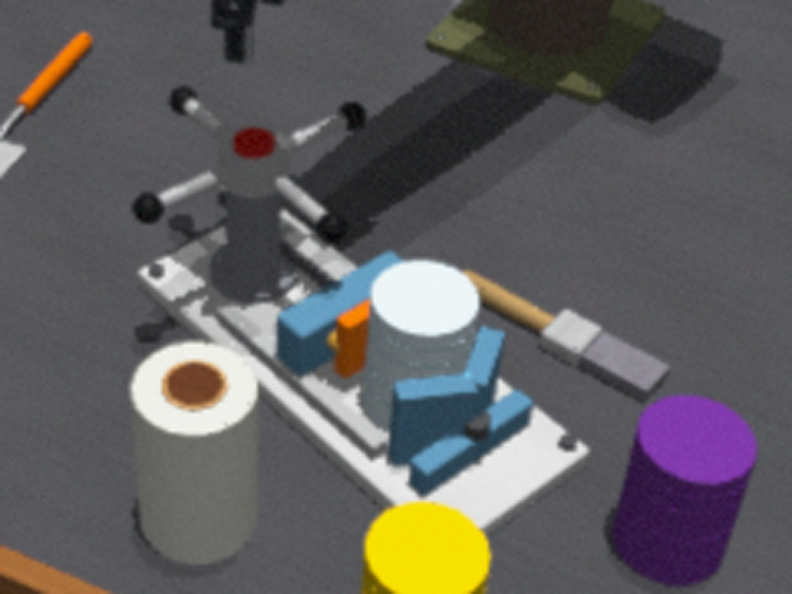

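The gripper is clear above the hub, the core (425,340) stands clamped between pad and fence, and the bystanders in view have not moved. Handing in.

```bash
python3 -c "
from rig import bot
print(bot.sign_off())"
```

```text
the job is handed in; nothing more can be done
None
```

The ice core is standing clamped against the V fence; the last torque read while turning was 1.01 N m (well clamped is 0.9 to 1.15), the gripper is clear of everything, and the job was handed in at about 14 s.

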